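# Stack two end plates in the drilling jig and hold them in the corner

### The job

The holes of the drilled pattern plate are to be copied into the blank plate: lay the blank in the corner of the drilling jig, then stack the pattern plate squarely on top of it, long sides along the long fence. Push the pile home so that both plates are tight up to the long fence and to the end stop at once, and finish while still holding it pressed firmly into that corner, ready for the clamp; leave the hammer, the red tube and the angle offcut where they lie.

Things in the scene. Friction and masses are not known exactly. Their poses are not given: they have to be found in the camera images.
- jig: Drilling jig bolted to the bench: dark steel base plate 240 (x) x 160 (y) x 12 mm. Origin: centre of its underside; plates lie on its top, 12 mm up. x runs along the long fence towards the end stop, y from the long fence towards the open side, z up; yaw varies. Beyond the end stop (x over 85, y -30 to 70 mm) a hold-down strap, up to 60 mm above the bench, is already turned aside; not used.
- corner (a point): Corner point where the faces of long fence and end stop would meet, on top of the base plate: (+50, -30, +12) mm in the jig's frame, same axes. A plate that is home has its centre 50 mm back from here along jig x and 25 mm along jig +y, that is at (0, -5) mm in the jig's frame.
- long_fence: Two steel blocks in line on the jig, 22 mm thick, 20 mm high above the base plate; their faces look to jig +y and lie at jig y = -30 mm. One spans jig x -100 to -29, the other +29 to +46 mm; the 58 mm gap between, open at the back, leaves room for a finger at the plate's middle. Rigid. Origin at (0, 0, +12) mm in the jig's frame, same axes.
- end_stop: Steel block on the jig, 22 (x) x 44 (y) mm, 20 mm high above the base plate; its face looks to jig -x and lies at jig x = +50 mm, from y = -24 to +20 mm. Rigid. Origin at (0, 0, +12) mm in the jig's frame, same axes.
- blank: The blank: plain steel plate without holes, 100 (its x) x 50 (its y) x 12 mm, about 0.47 kg, lying loose and flat on the bench. Origin: centre of the underside; z up.
- pattern: The pattern plate: steel, same size as the blank, 100 (x) x 50 (y) x 12 mm, about 0.43 kg, with two 18 mm through holes on its long centre line, 28 mm either side of the middle. Lies loose and flat on the bench; it and the blank may have changed places. Origin: centre of the underside; z up.
- hammer: Bystander: hammer lying on the bench beyond the plates, about 0.26 m long. Leave it alone.
- tube: Bystander: short red-painted tube standing on end, 48 mm diameter, 85 mm high, origin at the centre of its foot. Leave it alone.
- angle: Bystander: offcut of dark steel angle, 130 mm long, 40 x 40 mm legs, lying on one leg; origin under the centre of that leg. Leave it alone.
Not all that is in view belongs to the job. Leave any orange or purple look-alike of the pattern alone.

How it is judged:
By the outcome, as a careful person would: the job done as asked, in the order asked, and still so for the second after the job is handed in, while the arm keeps its last pose, push and grip.
It also fails if it takes over 72 s, if anything falls off the work surface, if the arm or the gripper's body presses on something with over 40 N, if the wrist force passes 120 N, or if a joint passes its speed limit or range.

### The arm

A 6-joint arm with a two-finger parallel gripper is mounted at the origin on the work surface. World frame = base frame: x ahead of the robot, y to its left, z up, the work surface at z = 0. Lengths are in m, angles in rad, forces in N, time in s.
With the tool pointing down it reaches from about 0.225 to 0.875 m from the base axis. Payload 3.4 kg.
Tool frame: the origin (TCP) lies at the very end of the fingers, on their centre line; the grasp point (between the pads) lies 19 mm behind it; z points along the fingers, y is the direction in which the jaws open and shut (so a half turn about z gives the same grasp; the last joint's range is limited). The gripper opens to 85 mm and grips with 20 to 120 N. Pads are 22 mm wide; open, the fingers measure 114 mm over their backs; the gripper's body (76 mm by 85 mm) begins 54 mm behind the grasp point. The pads swing forward as they close: fully open they stand 13 mm farther back than shut.
Start: joints at [-1.441, 0.276, 1.505, -0, 1.361, -0.121], TCP at [0.143, -0.557, 0.231] pointing down, gripper open.
Joint ranges: [-2.89, 2.89], [-0.75, 2.08], [0.22, 2.7], [-1.18, 4.32], [0.11, 2.71], [-2.7, 2.7]. Speed limits (rad/s): [2.57, 2.57, 3.14, 3.14, 3.14, 3.14].

### API

Orientations are given as a unit quaternion [w, x, y, z].
In Python, from rig import manip gives the robot as it stands. The module is installed in compiled form; this text tells all that it offers.
- The arm moves only by the tool carry_out, never from a script. Its argument "moves" is one flat list of numbers, 5 for each row, row after row: the opening in per cent of the stroke, from 0 (shut) to 100 (fully open), then the shift along the world's x, y, z in cm, then the turn about the world's z in rad. A call has exactly 10 rows; each row shifts and turns the commanded pose from where the row before left it; what a row does not reach is not made up. A row lasts 1/10 s, in which the tool goes at most 50 mm and 8.59 degrees, less where a joint would pass 70% of its speed; a pose out of reach is approached as far as the arm can. A call is refused whole if a number of a shift passes 5 or a number of a turn 0.15, either way. A call with a gripper value outside its range is refused whole. The fingers move at their own pace and stop on an object; "squeeze" is the grip in N (left out, the last holds). Time passes only in rows, so rows that do not move let the fingers close, or fill a call up. It gives the time, the measured TCP pose, the force and the opening at its end, in the units of the state.
- manip.get_state(): the state, without advancing time (a new reading comes with each control period).
- manip.get_image(name): name is "scene" or "top" or "wrist"; returns the picture (400x640x3 uint8, red, green, blue); there is no depth.
- manip.camera_info(name): a dict with "fov_y" (degrees; the focal length in pixels is half the picture's height over the tangent of half this angle, whatever the lens; pixels are square), "cx", "cy" (the principal point, pixels), "dist" ([k1, k2, p1, p2, k3] as OpenCV has them; the pictures are not rectified), "rvec" (rotation vector, rad) and "tvec" (3), from world to camera coordinates, as OpenCV has them; the wrist camera has in their place "hand_eye" (4x4, takes a point from camera to tool coordinates, whose origin is the TCP and whose axes are the flange's). Camera axes: x right, y down, z forward; pixel columns grow to the right and rows downward; lengths in m; the calibration is good to about 2 mm. A picture is of the moment at which its call begins: read the wrist's pose just before it. camera_info takes no time and is no camera call.
- manip.sign_off(): hands the job in, once; it reports no verdict.
The state is a dict: "clock": time; "qpos": joint angles; "qd": joint speeds; "effort": joint torques, N m; "position": TCP position; "ee_rot": TCP orientation; "contact_force": force on the tool from outside, world axes, zero at the start; "moment": the same for the moment, N m; "width": finger opening in m.
Only numpy, scipy, OpenCV 4.12 (cv2) and the standard library are available. Lean on these libraries where they do the work, as an engineer would, in place of code of your own. Each camera call takes 0.05 s, during which the arm holds its last target. There are 200 camera calls.

## Working session

There is one attempt and no reset: what is moved stays moved. The work goes in short steps, Python scripts to look and compute and a tool call to move; the robot and the scene stay as the last step left them, time stands still between calls to the robot, and variables do not carry over. Pictures are saved under pics/ and viewed, about 8 in all and at most 12, crops included, and the job is handed in when it is done.

Besides the shell and the picture viewer there is one more tool, called by a JSON object that holds its "name" and its "arguments". carry_out: Moves the arm, as the interface text tells. Its arguments: {"type":"object","properties":{"moves":{"type":"array","items":{"type":"number"}},"squeeze":{"type":"number"}},"required":["moves"]}

```bash
mkdir -p pics
cat > h.py <<'E'
import numpy as np, cv2
from rig import manip
def K(i,h=400):
    f=h/2/np.tan(np.radians(i['fov_y'])/2); return np.array([[f,0,i['cx']],[0,f,i['cy']],[0,0,1]])
def pose(name,st=None):
    i=manip.camera_info(name)
    if 'rvec' in i: 
        R=cv2.Rodrigues(np.array(i['rvec'],float))[0]; return i,R,np.array(i['tvec'],float).ravel()
    st=st or manip.get_state(); w,x,y,z=st['ee_rot']
    from scipy.spatial.transform import Rotation as Ro
    T=np.eye(4);T[:3,:3]=Ro.from_quat([x,y,z,w]).as_matrix();T[:3,3]=st['position']
    M=np.linalg.inv(T@np.array(i['hand_eye'])); return i,M[:3,:3],M[:3,3]
def w(name,pts,z,st=None):
    i,R,t=pose(name,st)
    u=cv2.undistortPoints(np.array(pts,float).reshape(-1,1,2),K(i),np.array(i['dist'],float)).reshape(-1,2)
    d=np.c_[u,np.ones(len(u))]@R; c=-R.T@t
    s=(np.broadcast_to(z,len(u))-c[2])/d[:,2]; return c+d*s[:,None]
def proj(name,P,st=None):
    i,R,t=pose(name,st)
    return cv2.projectPoints(np.array(P,float).reshape(-1,1,3),cv2.Rodrigues(R)[0],t,K(i),np.array(i['dist'],float))[0].reshape(-1,2)
def snap(name,fn,crop=None,k=1):
    im=manip.get_image(name)[:,:,::-1].copy(); cv2.imwrite('pics/raw_'+fn,im)
    if crop: a,b,c,d=crop; im=im[b:d,a:c]
    cv2.imwrite('pics/'+fn,cv2.resize(im,None,fx=k,fy=k,interpolation=cv2.INTER_CUBIC)); return im
E
python3 - <<'E'
from h import *
print(manip.get_state()); print(manip.camera_info('top')); print(manip.camera_info('wrist'))
a=snap('scene','s.png');b=snap('top','t.png',None,1.25)
E
```

```text
{'clock': 0.0, 'qpos': array([-1.44099063e+00,  2.76562586e-01,  1.50617446e+00,  1.31572567e-05,
        1.36069272e+00, -1.21000718e-01]), 'qd': array([ 0.00282105, -0.00082484, -0.0001874 ,  0.00090593,  0.00151278,
       -0.00123494]), 'effort': array([ 1.78496786e-03, -4.16763926e+01, -2.45802963e+01, -4.95109873e-07,
        1.10570889e-02, -1.59130019e-05]), 'position': array([ 0.1426338 , -0.55646108,  0.23044173]), 'ee_rot': array([-9.18579029e-04,  9.92147070e-01,  1.25073366e-01,  2.38869786e-06]), 'contact_force': array([ 0.30433722, -2.16189132,  0.13766489]), 'moment': array([-0.03211165, -0.00644874,  0.03654568]), 'width': 0.08557453270855057}
{'fov_y': 50.71263235206958, 'cx': 315.96080461712984, 'cy': 200.93168708191303, 'dist': array([-0.00791389,  0.        ,  0.        ,  0.        ,  0.        ]), 'rvec': array([ 2.20056052, -2.14957221,  0.09263077]), 'tvec': array([0.02080295, 0.52742944, 1.40630897])}
{'fov_y': 60.93678569992309, 'cx': 317.7879213881137, 'cy': 200.8801378846072, 'dist': array([-0.01171173,  0.        ,  0.        ,  0.        ,  0.        ]), 'hand_eye': array([[-1.20889081e-03, -9.63059885e-01, -2.69284600e-01,
         6.62322353e-02],
       [ 9.99999234e-01, -1.09318337e-03, -5.79642618e-04,
         2.25371259e-05],
       [ 2.63853107e-04, -2.69285095e-01,  9.63060470e-01,
        -1.43057952e-01],
       [ 0.00000000e+00,  0.00000000e+00,  0.00000000e+00,
         1.00000000e+00]])}
```

View pics/t.png

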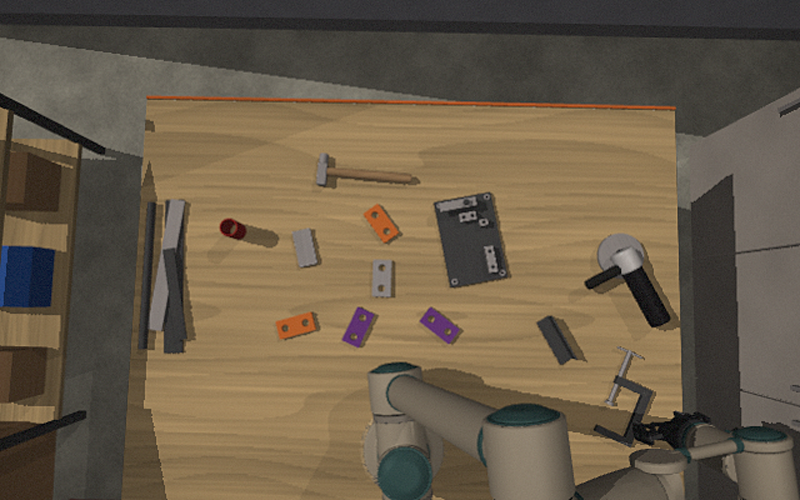

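View pics/s.png

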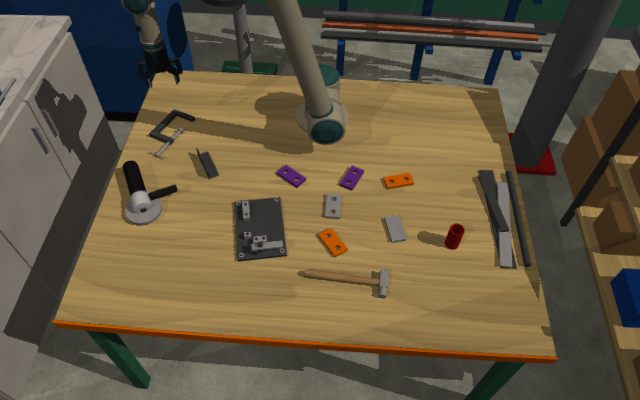

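Top view (1.25x): the plain grey plate at (306,248) is the blank, and the grey two-hole plate at (382,278) is the pattern. The look-alikes are orange at (381,224) and (298,326), and purple at (359,327) and (440,325), and I leave those alone. The jig is at (472,240), with the end stop and strap towards the top. I'll check this in one close crop.

Run:
```python
import cv2
im=cv2.imread('pics/raw_t.png')[148:240,228:418]
cv2.imwrite('pics/tc.png',cv2.resize(im,None,fx=4.2,fy=4.2,interpolation=cv2.INTER_CUBIC))
```

```text
(no output)
```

View pics/tc.png

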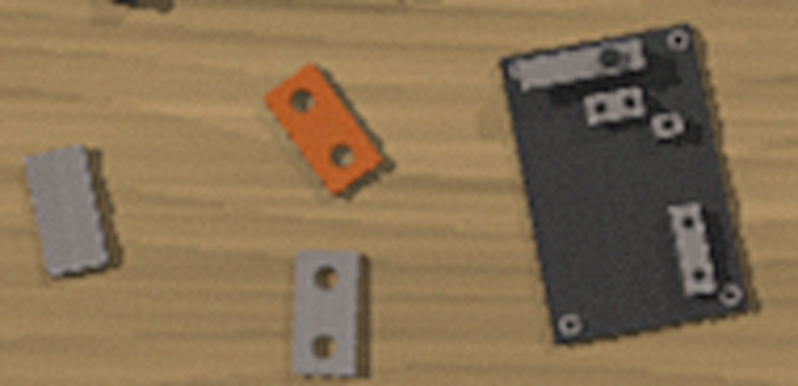

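The crop confirms the choice: the blank is plain grey at crop (66,212) and the pattern is grey with holes at (326,277) and (323,346). The jig corners are at (502,62), (700,28), (748,306) and (556,343).

Run:
```python
from h import *
def fit(px,mod,z):
    P=w('top',np.array(px)/4.2+[228,148],z)[:,:2]; M=np.array(mod)
    c=P.mean(0); A=M-M.mean(0); B=P-c
    a=np.arctan2((A[:,0]*B[:,1]-A[:,1]*B[:,0]).sum(),(A*B).sum())
    R=np.array([[np.cos(a),-np.sin(a)],[np.sin(a),np.cos(a)]])
    print(c-R@M.mean(0),a,np.degrees(a),'res',np.abs(B-A@R.T).max()); return c,a,R
pl=[(.05,.025),(.05,-.025),(-.05,-.025),(-.05,.025)]
fit([(502,62),(700,28),(748,306),(556,343)],[(.12,.08),(.12,-.08),(-.12,-.08),(-.12,.08)],.012)
fit([(25,157),(86,147),(108,264),(48,276)],pl,.012)
fit([(296,252),(360,255),(358,376),(292,374)],pl,.012)
i,R,t=pose('wrist');print(-R.T@t, R[2])
```

```text
[ 0.56418237 -0.17527796] 0.19484463649158618 11.163775331728596 res 0.005014333304191876
[0.53140887 0.27967627] 0.22135675470438496 12.68280781127389 res 0.001605264990699455
[0.45245499 0.06618149] -0.002440039399490527 -0.13980395943644305 res 0.0018059090224365887
[ 0.20681927 -0.54037357  0.37358336] [-0.26123112 -0.06467541 -0.96310715]
```

{"name": "carry_out", "arguments": {"moves": [100,4,3,0,0,100,4,3,0,0,100,4,3,0,0,100,4,3,0,0,100,4,3,0,0,100,4,3,0,0,100,4,3,0,0,100,4,3,0,0,100,4,3,0,0,100,4,3,0,0]}}

```text
clock: 1.1
position: [0.5439, -0.2554, 0.2309]
ee_rot: [-0.0, 0.992, 0.125, -0.0]
contact_force: [0.3, -0.7, -0.2]
width: 0.0853
```

{"name": "carry_out", "arguments": {"moves": [100,4,3,0,0,100,3,4,0,0,100,0,4,0,0,100,0,0,0,0,100,0,0,0,0,100,0,0,0,0,100,0,0,0,0,100,0,0,0,0,100,0,0,0,0,100,0,0,0,0]}}

```text
clock: 2.1
position: [0.6126, -0.1477, 0.2314]
ee_rot: [0.0, 0.992, 0.125, 0.0]
contact_force: [0.4, 0.0, -0.1]
width: 0.0851
```

Run:
```python
from h import *
st=manip.get_state(); print(st['position'],st['ee_rot'],st['contact_force'])
im=snap('wrist','w1.png')
p=proj('wrist',[(0.564,-.175,.012)],st);print(p)
x,y=p[0].astype(int); x0=max(0,min(640-330,x-165));y0=max(0,min(400-250,y-125));print(x0,y0)
cv2.imwrite('pics/w1c.png',cv2.resize(im[y0:y0+250,x0:x0+330],None,fx=2.4,fy=2.4,interpolation=cv2.INTER_CUBIC))
import json; json.dump({k:list(map(float,st[k])) for k in('position','ee_rot')},open('w1.json','w'))
```

```text
[ 0.61256695 -0.14768694  0.23138458] [7.6112660e-05 9.9221011e-01 1.2457564e-01 5.2674101e-05] [ 0.39250786  0.04425888 -0.06149817]
[[330.83677953 216.9346811 ]]
165 91
```

View pics/w1c.png

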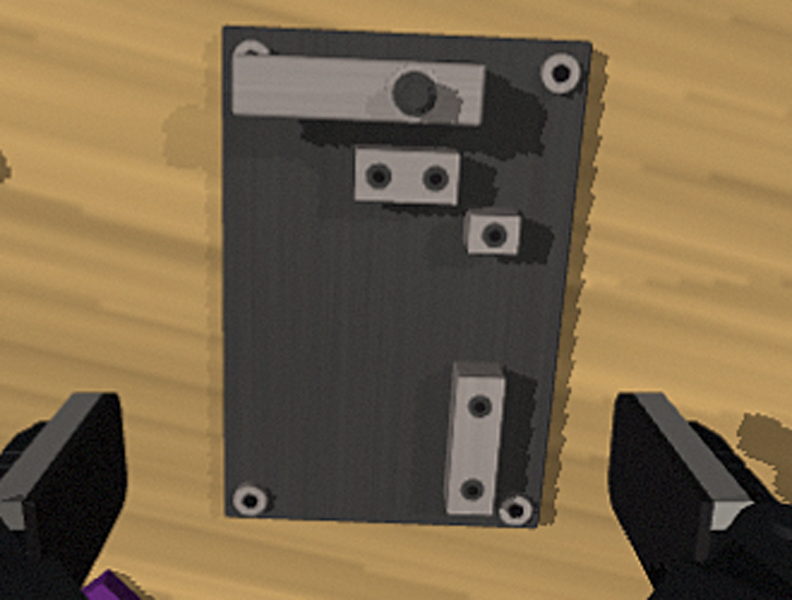

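```bash
cat >> h.py <<'E'
def fit(P,M):
    P=np.array(P)[:,:2];M=np.array(M); c=P.mean(0); A=M-M.mean(0); B=P-c
    a=np.arctan2((A[:,0]*B[:,1]-A[:,1]*B[:,0]).sum(),(A*B).sum())
    R=np.array([[np.cos(a),-np.sin(a)],[np.sin(a),np.cos(a)]]); o=c-R@M.mean(0)
    print('origin',o.round(4),'yaw',a.round(4),'res mm',((B-A@R.T)*1e3).round(1).tolist()); return o,a,R
E
python3 - <<'E'
from h import *; import json
st=json.load(open('w1.json'))
px=np.array([(223,27),(592,42),(538,527),(225,516),(407,177),(494,235),(476.5,447.5)])/2.4+[165,91]
M=[(.12,.08),(.12,-.08),(-.12,-.08),(-.12,.08),(.061,-.002),(.0375,-.041),(-.0645,-.041)]
W=w('wrist',px,[.012]*4+[.032]*3,st)
fit(W[:4],M[:4]);fit(W[4:],M[4:]);o,a,R=fit(W,M)
print('home',o+R@[0,-.005])
E
```

```text
origin [ 0.5653 -0.1727] yaw 0.2073 res mm [[-1.1, -1.2], [-1.0, 0.6], [1.0, 0.9], [1.1, -0.3]]
origin [ 0.5649 -0.1727] yaw 0.2095 res mm [[0.1, -0.0], [-0.2, 0.1], [0.1, -0.0]]
origin [ 0.5651 -0.1727] yaw 0.2074 res mm [[-0.9, -1.2], [-0.9, 0.6], [1.2, 0.9], [1.2, -0.3], [-0.2, 0.1], [-0.3, 0.1], [-0.0, -0.2]]
home [ 0.56617787 -0.17754617]
```

{"name": "carry_out", "arguments": {"moves": [100,-0.5,4.7,-0.8,0,100,-0.5,4.7,-0.8,0,100,-0.5,4.7,-0.8,0,100,-0.5,4.7,-0.8,0,100,-0.5,4.7,-0.8,0,100,-0.5,4.7,-0.8,0,100,-0.5,4.7,-0.8,0,100,-0.5,4.7,-0.8,0,100,-0.5,4.7,-0.8,0,100,0,0,0,0]}}

```text
clock: 3.15
position: [0.5659, 0.2816, 0.158]
ee_rot: [-0.001, 0.992, 0.128, -0.001]
contact_force: [0.1, -0.4, -0.2]
width: 0.0849
```

Run:
```python
from h import *
im=manip.get_image('top')  # settle
st=manip.get_state(); print(st['position'],st['ee_rot'],abs(st['qd']).max())
im=snap('wrist','w2.png')
p=proj('wrist',[(0.531,.280,.012)],st);print(p)
x,y=p[0].astype(int); x0=max(0,min(640-260,x-130));y0=max(0,min(400-200,y-100));print(x0,y0)
cv2.imwrite('pics/w2c.png',cv2.resize(im[y0:y0+200,x0:x0+260],None,fx=3,fy=3,interpolation=cv2.INTER_CUBIC))
import json; json.dump({k:list(map(float,st[k])) for k in('position','ee_rot')},open('w2.json','w'))
```

```text
[0.56662818 0.27861352 0.15847438] [ 3.05056271e-05  9.91857966e-01  1.27347467e-01 -6.30390105e-04] 0.057857199531964075
[[306.50900292 221.44395329]]
176 121
```

View pics/w2c.png

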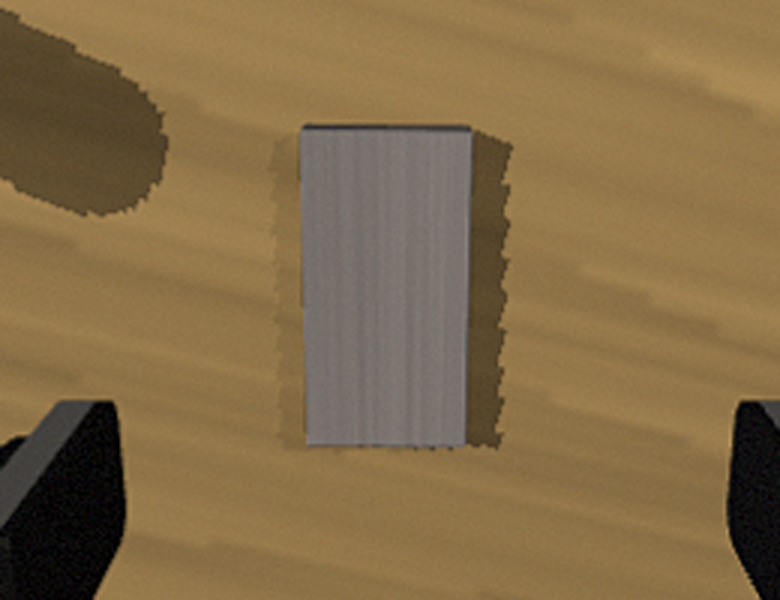

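Run:
```python
from h import *; import json
st=json.load(open('w2.json')); q=st['ee_rot']
W=w('wrist',np.array([(302,130),(471,131),(466,446),(306,444)])/3+[176,121],.012,st)
o,a,R=fit(W,[(.05,.025),(.05,-.025),(-.05,-.025),(-.05,.025)])
s=manip.get_state(); yaw=2*np.arctan2(s['ee_rot'][2],s['ee_rot'][1]); print('tool yaw',yaw,'shift cm',(o-s['position'][:2])*100,'turn',a-yaw,s['position'])
```

```text
origin [0.5326 0.282 ] yaw 0.2427 res mm [[-0.3, -0.9], [-0.5, 0.7], [0.4, 0.1], [0.4, 0.1]]
tool yaw 0.25338855254746756 shift cm [-3.46022145  0.52860867] turn -0.010673194318087331 [0.56723795 0.2767564  0.15893267]
```

{"name": "carry_out", "arguments": {"moves": [100,-2,0.4,-1,-0.01,100,-1.5,0.3,-2,0,100,0,0,-3,0,100,0,0,-3,0,100,0,0,-3,0,100,0,0,-2,0,100,0,0,-1,0,100,0,0,-0.5,0,100,0,0,0,0,100,0,0,0,0]}}

```text
clock: 4.25
position: [0.5338, 0.2829, 0.0055]
ee_rot: [-0.0, 0.993, 0.12, 0.001]
contact_force: [-0.7, 0.5, -0.6]
width: 0.0852
```

{"name": "carry_out", "arguments": {"moves": [100,0,0,-0.2,0,100,0,0,-0.1,0,0,0,0,0,0,0,0,0,0,0,0,0,0,0,0,0,0,0,0,0,0,0,0,0,0,0,0,0,0,0,0,0,0,0,0,0,0,0,0,0], "squeeze": 60}}

```text
clock: 5.25
position: [0.533, 0.2828, 0.002]
ee_rot: [0.0, 0.993, 0.12, 0.0]
contact_force: [-1.2, -1.2, 4.8]
width: 0.0477
```

{"name": "carry_out", "arguments": {"moves": [0,0,0,1.5,0,0,0,0,3,0,0,0,-2,3,0,0,0.3,-4,0,0,0,0.3,-4.5,0,0,0,0.3,-4.5,0,0,0,0.3,-4.5,0,-0.01,0,0.3,-4.5,0,-0.01,0,0.3,-4.5,0,-0.01,0,0.3,-4.5,0,0]}}

```text
clock: 6.25
position: [0.5526, -0.0485, 0.0752]
ee_rot: [-0.0, 0.994, 0.105, -0.001]
contact_force: [1.6, -0.9, -4.6]
width: 0.048
```

{"name": "carry_out", "arguments": {"moves": [0,0.3,-4.5,0,0,0,0.25,-4,0,0,0,0,-3,0,0,0,0,-1,0,0,0,0,0,0,0,0,0,0,0,0,0,0,0,0,0,0,0,0,0,0,0,0,0,0,0,0,0,0,0,0]}}

```text
clock: 7.25
position: [0.5593, -0.1714, 0.0765]
ee_rot: [0.0, 0.994, 0.106, 0.0]
contact_force: [-0.1, 0.0, -3.9]
width: 0.0479
```

Run:
```python
from h import *; import json
st=manip.get_state(); print(st['position'],st['ee_rot'],2*np.arctan2(st['ee_rot'][2],st['ee_rot'][1]),st['contact_force'],st['width'])
im=snap('wrist','w3.png',(120,80,520,400),2)
json.dump({k:list(map(float,st[k])) for k in('position','ee_rot')},open('w3.json','w'))
```

```text
[ 0.55930532 -0.17135012  0.07645746] [4.19663947e-05 9.94398540e-01 1.05695486e-01 8.33202333e-05] 0.2117865577511178 [-0.14095307  0.01516206 -3.90551236] 0.04789942436901728
```

View pics/w3.png

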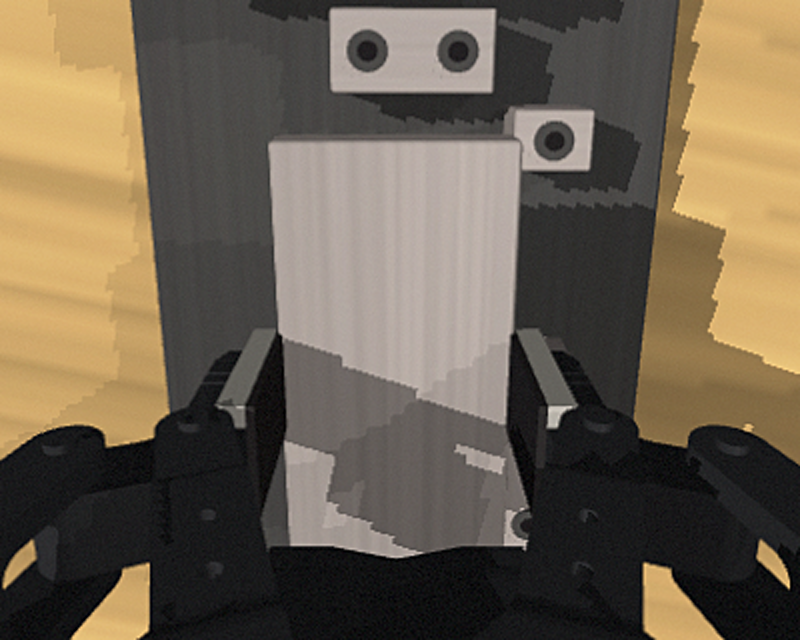

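The blank is held square above the jig, with its front top corners at (268,143) and (521,140) in the crop.

Run:
```python
from h import *; import json
st=json.load(open('w3.json'))
W=w('wrist',np.array([(269,143),(520,140)])/2+[120,80],.0865,st)[:,:2]
d=W[0]-W[1]; a=np.arctan2(-d[0],d[1]); c=W.mean(0)-.05*np.array([np.cos(a),np.sin(a)])
print(np.linalg.norm(d),a,c,'plate centre - tcp',c-st['position'][:2])
J=.2085;R=np.array([[np.cos(J),-np.sin(J)],[np.sin(J),np.cos(J)]]);print('in jig',R.T@(c-[.565,-.1727]), R)
```

```text
0.0490057758430243 0.2225174905385416 [ 0.55875796 -0.17183209] plate centre - tcp [-0.00054736 -0.00048196]
in jig [-0.0059272   0.00214117] [[ 0.9783425  -0.20699262]
 [ 0.20699262  0.9783425 ]]
```

{"name": "carry_out", "arguments": {"moves": [0,0,0,-1.5,0,0,0,0,-2,0,0,0,0,-1.2,0,0,0,0,-0.8,0,0,0,0,-0.4,0,0,0,0,-0.2,0,0,0,0,0,0,0,0,0,0,0,0,0,0,0,0,0,0,0,0,0]}}

```text
clock: 8.3
position: [0.5594, -0.1722, 0.0158]
ee_rot: [0.0, 0.994, 0.105, 0.0]
contact_force: [0.3, 0.4, -3.9]
width: 0.0482
```

{"name": "carry_out", "arguments": {"moves": [0,0,0,-0.1,0,0,0,0,0,0,0,0.1,-0.2,0,0,0,0.1,-0.2,0,0,0,0,-0.1,0,0,0,0,-0.1,0,0,0,0,0,0,0,0,0,0,0,0,0,0,0,0,0,0,0,0,0,0]}}

```text
clock: 9.3
position: [0.5612, -0.1779, 0.0143]
ee_rot: [-0.0, 0.994, 0.105, 0.0]
contact_force: [0.5, 1.0, -5.3]
width: 0.0477
```

{"name": "carry_out", "arguments": {"moves": [0,0,0,-0.05,0,0,0.02,-0.1,0,0,0,0,0,0,0,0,0.2,0.04,0,0,0,0.2,0.04,0,0,0,0.1,0.02,0,0,0,0,0,0,0,0,0,0,0,0,0,0,0,0,0,0,0,0,0,0]}}

```text
clock: 10.3
position: [0.5617, -0.1778, 0.014]
ee_rot: [-0.001, 0.994, 0.106, -0.004]
contact_force: [-10.6, 1.9, 6.3]
width: 0.048
```

Run:
```python
from h import *; import json
st=manip.get_state(); print(st['position'],st['ee_rot'],st['contact_force'],st['moment'])
im=snap('wrist','w4.png',(120,80,520,400),2)
json.dump({k:list(map(float,st[k])) for k in('position','ee_rot')},open('w4.json','w'))
```

```text
[ 0.56174943 -0.1778437   0.01403858] [-8.12231349e-04  9.94400841e-01  1.05576954e-01 -4.45138146e-03] [-10.55713056   1.94383708   6.29370631] [ 0.03251273  1.49522379 -0.2753269 ]
```

View pics/w4.png

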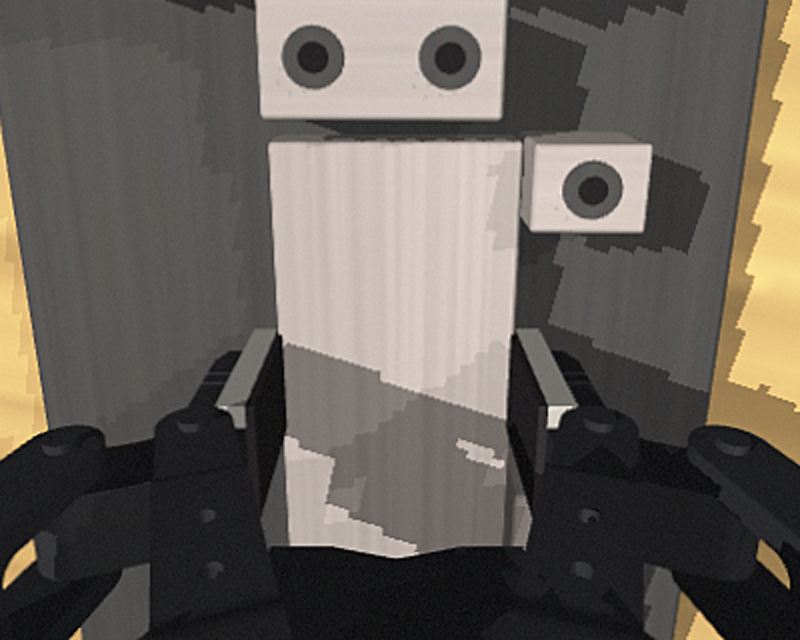

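The plate front (v≈140) is about 5 mm short of the end stop, and there is no obstruction. It is stuck by friction from the down-press, so I'll ease that off.

{"name": "carry_out", "arguments": {"moves": [0,0,0,0.03,0,0,0,0,0.02,0,0,0,0,0,0,0,0,0,0,0,0,0,0,0,0,0,0,0,0,0,0,0,0,0,0,0,0,0,0,0,0,0,0,0,0,0,0,0,0,0]}}

```text
clock: 11.35
position: [0.5628, -0.1776, 0.0141]
ee_rot: [-0.001, 0.994, 0.105, -0.003]
contact_force: [-7.9, 1.7, 2.2]
width: 0.0478
```

{"name": "carry_out", "arguments": {"moves": [0,0,0,0.02,0,0,0,0,0.02,0,0,0,0,0,0,0,0.1,0.02,0,0,0,0.1,0.02,0,0,0,0.1,0.02,0,0,0,0,0,0,0,0,0,0,0,0,0,0,0,0,0,0,0,0,0,0]}}

```text
clock: 12.35
position: [0.5665, -0.1769, 0.0141]
ee_rot: [-0.001, 0.994, 0.105, -0.003]
contact_force: [-5.1, 2.5, -0.2]
width: 0.0479
```

{"name": "carry_out", "arguments": {"moves": [0,0.15,0.03,0,0,0,0.15,0.03,0,0,0,0.06,-0.2,0,0,0,0.06,-0.2,0,0,0,0,0,0,0,0,0,0,0,0,0,0,0,0,0,0,0,0,0,0,0,0,0,0,0,0,0,0,0,0]}}

```text
clock: 13.35
position: [0.5665, -0.1769, 0.0142]
ee_rot: [-0.004, 0.994, 0.105, -0.007]
contact_force: [-12.1, 8.2, 8.1]
width: 0.048
```

{"name": "carry_out", "arguments": {"moves": [0,-0.2,0.15,0,0,0,-0.2,0.15,0,0,0,0,0,0,0,0,0,0,0,0,100,0,0,0,0,100,0,0,0,0,100,0,0,0,0,100,0,0,0,0,100,0,0,0,0,100,0,0,0,0]}}

```text
clock: 14.35
position: [0.5699, -0.178, 0.0149]
ee_rot: [0.0, 0.994, 0.105, 0.0]
contact_force: [0.2, -0.2, 0.3]
width: 0.0855
```

{"name": "carry_out", "arguments": {"moves": [100,0,0,1,0,100,0,0,3,0,100,0,0,4,0,100,-1,2,3,-0.03,100,-1.5,3,3,-0.03,100,-1.5,4,0,-0.03,100,-1.5,4,0,-0.03,100,-1.5,4,0,-0.03,100,-1.5,4,0,-0.03,100,0,3,0,-0.03]}}

```text
clock: 15.35
position: [0.4819, 0.0642, 0.1556]
ee_rot: [-0.0, 1.0, 0.0, -0.001]
contact_force: [0.1, -0.2, -0.8]
width: 0.0855
```

{"name": "carry_out", "arguments": {"moves": [100,0,0.5,0,0,100,0,0,0,0,100,0,0,0,0,100,0,0,0,0,100,0,0,0,0,100,0,0,0,0,100,0,0,0,0,100,0,0,0,0,100,0,0,0,0,100,0,0,0,0]}}

```text
clock: 16.35
position: [0.4846, 0.0672, 0.1547]
ee_rot: [0.0, 1.0, 0.0, 0.0]
contact_force: [-0.5, 1.1, -0.1]
width: 0.0855
```

Run:
```python
from h import *; import json
st=manip.get_state(); print(st['position'],2*np.arctan2(st['ee_rot'][2],st['ee_rot'][1]),st['contact_force'])
im=snap('wrist','w5.png')
p=proj('wrist',[(0.4525,.066,.012)],st);print(p)
x,y=p[0].astype(int); x0=max(0,min(640-280,x-140));y0=max(0,min(400-210,y-105));print(x0,y0)
cv2.imwrite('pics/w5c.png',cv2.resize(im[y0:y0+210,x0:x0+280],None,fx=2.8,fy=2.8,interpolation=cv2.INTER_CUBIC))
json.dump({k:list(map(float,st[k])) for k in('position','ee_rot')},open('w5.json','w'))
```

```text
[0.48460048 0.06715292 0.15473723] 0.0008401303308497455 [-0.45409035  1.05606417 -0.08087022]
[[318.68373186 220.91703144]]
178 115
```

View pics/w5c.png

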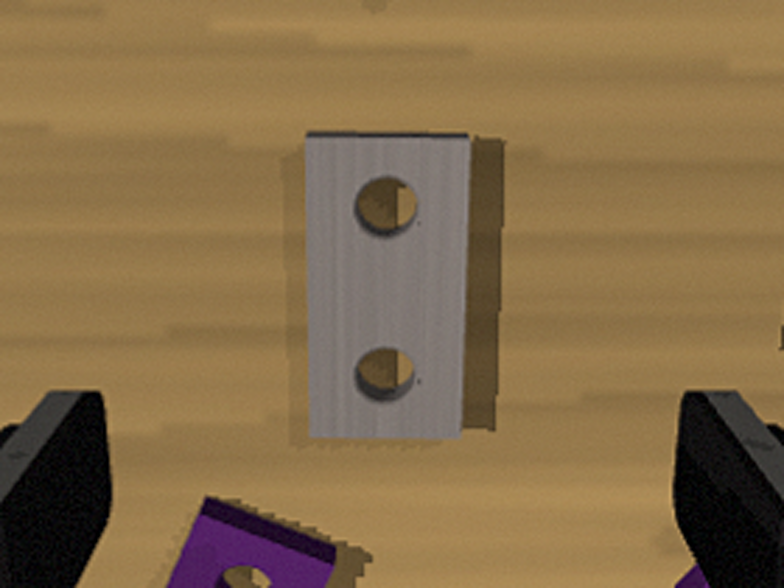

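Run:
```python
from h import *; import json
st=json.load(open('w5.json'))
W=w('wrist',np.array([(307,136),(469,137),(461,437),(309,436)])/2.8+[178,115],.012,st)
o,a,R=fit(W,[(.05,.025),(.05,-.025),(-.05,-.025),(-.05,.025)])
print('shift cm',(o-st['position'][:2])*100,'turn',a-.0008)
```

```text
origin [0.4536 0.0684] yaw -0.0104 res mm [[-0.1, -0.5], [0.1, 0.4], [0.0, -0.1], [-0.1, 0.2]]
shift cm [-3.09905628  0.1214338 ] turn -0.01121912196907317
```

{"name": "carry_out", "arguments": {"moves": [100,-2,0.1,-1,-0.01,100,-1.1,0,-2,0,100,0,0,-3,0,100,0,0,-3,0,100,0,0,-3,0,100,0,0,-1.5,0,100,0,0,-1,0,100,0,0,-0.5,0,100,0,0,-0.2,0,100,0,0,0,0]}}

```text
clock: 17.4
position: [0.4541, 0.0682, 0.0031]
ee_rot: [0.0, 1.0, -0.005, 0.001]
contact_force: [0.4, -0.2, -0.1]
width: 0.0853
```

{"name": "carry_out", "arguments": {"moves": [100,0,0,-0.1,0,100,0,0,0,0,0,0,0,0,0,0,0,0,0,0,0,0,0,0,0,0,0,0,0,0,0,0,0,0,0,0,0,0,0,0,0,0,0,0,0,0,0,0,0,0]}}

```text
clock: 18.4
position: [0.4538, 0.0685, 0.0025]
ee_rot: [-0.0, 1.0, -0.005, 0.0]
contact_force: [-1.1, 1.2, 7.5]
width: 0.0484
```

{"name": "carry_out", "arguments": {"moves": [0,0,0,1.5,0,0,0,0,3,0,0,0,0,3,0,0,1,-2,0.8,0.03,0,1.5,-4,0,0.04,0,1.7,-4,0,0.04,0,2,-4,0,0.04,0,2,-4,0,0.04,0,1.5,-3.8,0,0.029,0,1,-2.5,0,0]}}

```text
clock: 19.4
position: [0.5612, -0.1778, 0.0837]
ee_rot: [0.0, 0.995, 0.104, -0.0]
contact_force: [0.1, 0.3, -5.0]
width: 0.0481
```

{"name": "carry_out", "arguments": {"moves": [0,0,0,0,0,0,0,0,0,0,0,0,0,0,0,0,0,0,0,0,0,0,0,0,0,0,0,0,0,0,0,0,0,0,0,0,0,0,0,0,0,0,0,0,0,0,0,0,0,0]}}

```text
clock: 20.4
position: [0.5606, -0.1749, 0.0847]
ee_rot: [0.0, 0.995, 0.105, 0.0]
contact_force: [-0.5, -0.0, -4.7]
width: 0.0475
```

Run:
```python
from h import *; import json
st=manip.get_state(); print(st['position'],2*np.arctan2(st['ee_rot'][2],st['ee_rot'][1]),st['contact_force'],st['width'])
im=snap('wrist','w6.png',(120,80,520,400),2)
json.dump({k:list(map(float,st[k])) for k in('position','ee_rot')},open('w6.json','w'))
```

```text
[ 0.56060471 -0.17485883  0.08474418] 0.20976226314866758 [-0.54223037 -0.03795572 -4.66317126] 0.04753285533839086
```

View pics/w6.png

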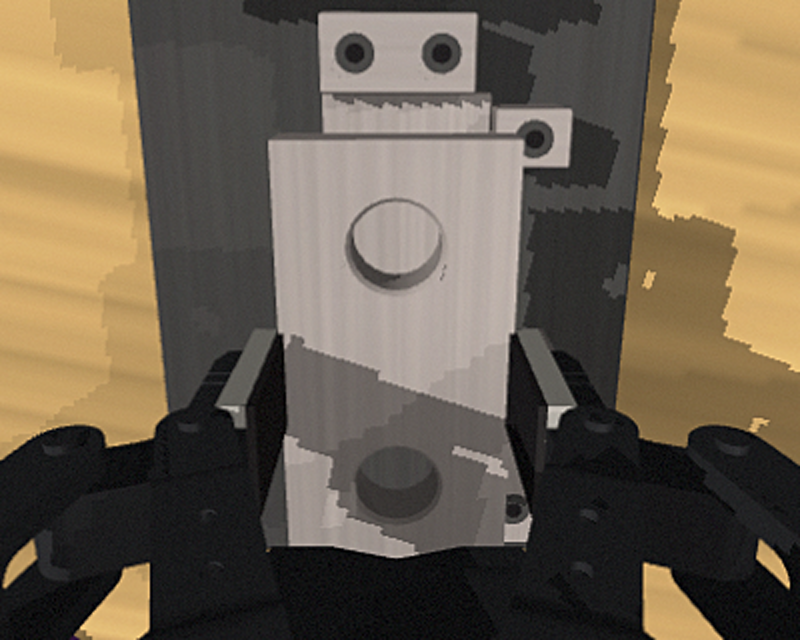

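{"name": "carry_out", "arguments": {"moves": [0,0,0,-1.5,0,0,0,0,-2,0,0,0,0,-1.2,0,0,0,0,-0.6,0,0,0,0,-0.3,0,0,0,0,-0.1,0,0,0,0,0,0,0,0,0,-0.1,0,0,0,0,0,0,0,0,0,0,0]}}

```text
clock: 21.45
position: [0.5607, -0.1749, 0.027]
ee_rot: [0.0, 0.995, 0.105, 0.0]
contact_force: [0.0, 0.8, -4.5]
width: 0.0481
```

{"name": "carry_out", "arguments": {"moves": [0,0,0,-0.05,0,0,0.03,-0.15,0,0,0,0.03,-0.15,0,0,0,0.2,0.04,0,0,0,0.2,0.04,0,0,0,0.2,0.04,0,0,0,0.2,0.04,0,0,0,0.06,-0.2,0,0,0,0,0,0,0,0,0,0,0,0]}}

```text
clock: 22.45
position: [0.5664, -0.1769, 0.0265]
ee_rot: [-0.002, 0.994, 0.105, -0.003]
contact_force: [-8.4, 4.9, 7.5]
width: 0.0482
```

{"name": "carry_out", "arguments": {"moves": [0,-0.24,0.12,0,0,0,-0.24,0.13,0,0,0,0,0,0,0,100,0,0,0,0,100,0,0,0,0,100,0,0,0,0,100,0,0,0,0,100,0,0,0,0,100,0,0,-0.5,0,100,0,0,-0.5,0]}}

```text
clock: 23.45
position: [0.5651, -0.1758, 0.0159]
ee_rot: [0.0, 0.995, 0.105, 0.0]
contact_force: [0.4, -1.0, -0.7]
width: 0.0856
```

{"name": "carry_out", "arguments": {"moves": [100,0,0,-0.15,0,100,0,0,0,0,100,0,0,0,0,0,0,0,0,0,0,0,0,0,0,0,0,0,0,0,0,0,0,0,0,0,0,0,0,0,0,0,0,0,0,0,0,0,0,0], "squeeze": 80}}

```text
clock: 24.45
position: [0.5655, -0.1768, 0.0156]
ee_rot: [0.001, 0.994, 0.105, 0.001]
contact_force: [-1.5, -4.0, 4.7]
width: 0.048
```

Run:
```python
from h import *; import json
st=manip.get_state(); print(st['position'],2*np.arctan2(st['ee_rot'][2],st['ee_rot'][1]),st['contact_force'],st['width'])
im=snap('wrist','w7.png',(120,80,520,400),2)
```

```text
[ 0.56551977 -0.17680161  0.01562035] 0.21032435296548427 [-1.51391328 -3.97711696  4.7360952 ] 0.04802776541865766
```

View pics/w7.png

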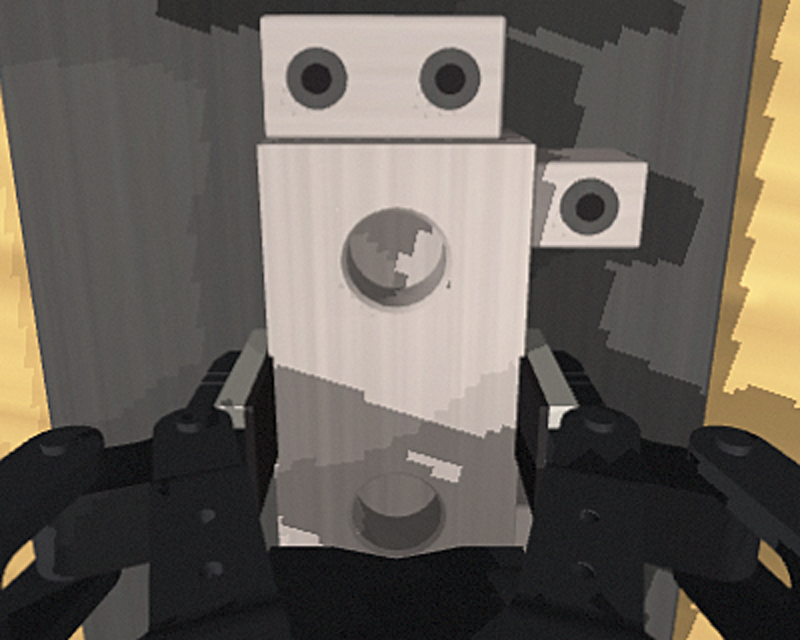

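Both plates are seated: the end stop edge is at v≈137 against the plate at v≈143, and the fence block face is at u≈537. I'll regrip 2 mm lower, so that the pads surely span the blank too, and then press.

{"name": "carry_out", "arguments": {"moves": [60,0,0,0,0,75,0,0,0,0,75,0.1,-0.1,-0.2,0,75,0,0,0,0,0,0,0,0,0,0,0,0,0,0,0,0,0,0,0,0,0,0,0,0,0,0,0,0,0,0,0,0,0,0]}}

```text
clock: 25.5
position: [0.5658, -0.1765, 0.0128]
ee_rot: [-0.0, 0.995, 0.105, -0.0]
contact_force: [-0.8, 1.6, 3.4]
width: 0.0482
```

{"name": "carry_out", "arguments": {"moves": [0,0,0,0,0,0,0.2,-0.2,0,0,0,0.2,-0.2,0,0,0,0.2,-0.2,0,0,0,0.2,-0.2,0,0,0,0.2,-0.2,0,0,0,0,0,0,0,0,0,0,0,0,0,0,0,0,0,0,0,0,0,0]}}

```text
clock: 26.5
position: [0.5658, -0.1769, 0.0131]
ee_rot: [-0.009, 0.994, 0.104, -0.009]
contact_force: [-17.7, 22.3, 25.6]
width: 0.0487
```

{"name": "carry_out", "arguments": {"moves": [0,0,0,0.04,0,0,0,0,0.04,0,0,0,0,0.04,0,0,0.2,0.04,0,0,0,0.2,0.04,0,0,0,0.1,0.02,0,0,0,0,0,0,0,0,0,0,0,0,0,0,0,0,0,0,0,0,0,0]}}

```text
clock: 27.5
position: [0.5658, -0.1768, 0.0131]
ee_rot: [-0.01, 0.994, 0.105, -0.014]
contact_force: [-25.9, 17.1, 26.0]
width: 0.0486
```

{"name": "carry_out", "arguments": {"moves": [0,0,0,0.04,0,0,0,0,0.04,0,0,0,0,0.04,0,0,0,0,0,0,0,0,0,0,0,0,0,0,0,0,0,0,0,0,0,0,0,0,0,0,0,0,0,0,0,0,0,0,0,0]}}

```text
clock: 28.5
position: [0.5658, -0.1768, 0.0132]
ee_rot: [-0.01, 0.994, 0.105, -0.014]
contact_force: [-24.8, 16.1, 18.8]
width: 0.0484
```

Run:
```python
from h import *
st=manip.get_state(); print(st['position'],st['contact_force'],st['moment'],st['qd'])
im=snap('wrist','w8.png',(220,120,420,270),4)
```

```text
[ 0.5658102  -0.17684364  0.01317039] [-24.84174664  16.05597294  18.7963709 ] [ 2.35025166  3.12346308 -0.01720741] [ 0.00025559  0.00045892  0.00098777  0.00046538 -0.00136046 -0.00112271]
```

View pics/w8.png

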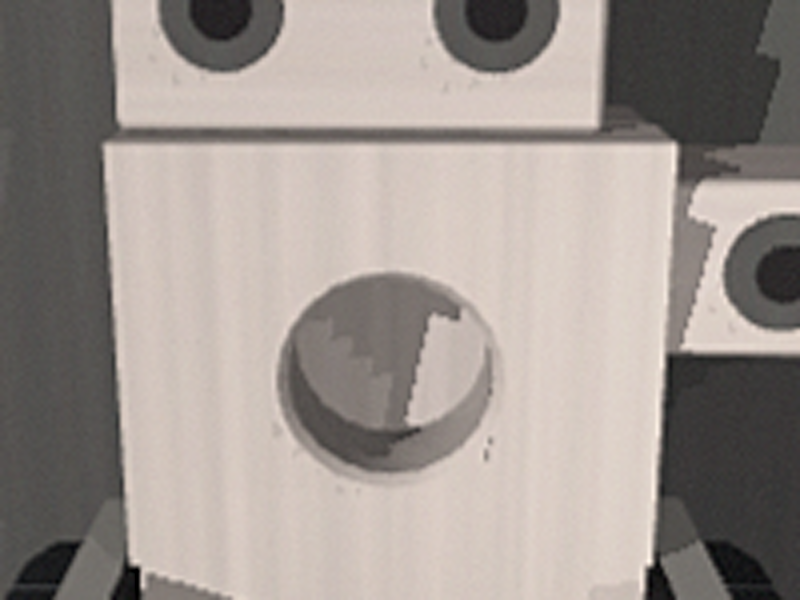

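Run:
```python
from h import *
st=manip.get_state()
J=.2085;R=np.array([[np.cos(J),-np.sin(J)],[np.sin(J),np.cos(J)]])
f=lambda px,z:((w('wrist',np.array(px)/4+[220,120],z,st)[:,:2]-[.565,-.1727])@R*1e3).round(2)
print('stop edge',f([(120,126),(603,129)],.032).tolist())
print('plate top front',f([(104,142),(677,143)],.036).tolist())
print('fence face top edge', f([(692,180),(668,353)],.032).tolist())
print('plate right edge', f([(677,143),(668,353),(655,560)],.036).tolist())
print('plate left edge', f([(104,142),(132,560)],.036).tolist())
```

```text
stop edge [[50.73, 19.92], [50.58, -23.7]]
plate top front [[49.94, 20.52], [50.01, -29.66]]
fence face top edge [[45.97, -31.97], [29.41, -30.78]]
plate right edge [[50.01, -29.66], [30.73, -30.01], [9.83, -30.02]]
plate left edge [[49.94, 20.52], [9.28, 20.37]]
```

The pattern seems about 0.7 mm short of the stop, held by friction from the down-force. I'll lift that force off.

{"name": "carry_out", "arguments": {"moves": [0,0,0,0.05,0,0,0,0,0.05,0,0,0,0,0.05,0,0,0,0,0.05,0,0,0,0,0.05,0,0,0,0,0,0,0,0,0,0,0,0,0,0,0,0,0,0,0,0,0,0,0,0,0,0]}}

```text
clock: 29.55
position: [0.5658, -0.1768, 0.0133]
ee_rot: [-0.01, 0.994, 0.104, -0.015]
contact_force: [-21.6, 14.5, 4.8]
width: 0.0486
```

{"name": "carry_out", "arguments": {"moves": [0,0,0,0.05,0,0,-0.02,0.1,0,0,0,-0.02,0.1,0,0,0,0,0,0.03,0,0,0.2,0.04,0,0,0,0.2,0.04,0.05,0,0,0,0,0.05,0,0,0,0,0,0,0,0,0,0,0,0,0,0,0,0]}}

```text
clock: 30.55
position: [0.5659, -0.1768, 0.0136]
ee_rot: [-0.009, 0.994, 0.105, -0.019]
contact_force: [-26.8, 6.6, 0.4]
width: 0.0483
```

Contact at the stop is now certain, since 25 N along jig x gives no motion. But the gripper is tilted about 2°. I'll unload, regrip more gently so the plates lie flat, and press more moderately with z compensation.

{"name": "carry_out", "arguments": {"moves": [0,-0.35,0.12,-0.12,0,0,-0.35,0.12,-0.12,0,0,-0.35,0.12,-0.12,0,0,-0.35,0.12,-0.12,0,0,-0.2,0.1,-0.12,0,0,0,0,0,0,0,0,0,0,0,75,0,0,0,0,75,0,0,0,0,75,0,0,0,0]}}

```text
clock: 31.55
position: [0.5698, -0.1777, 0.0136]
ee_rot: [0.001, 0.995, 0.105, 0.001]
contact_force: [0.0, -0.1, -0.5]
width: 0.0645
```

{"name": "carry_out", "arguments": {"moves": [75,-0.3,0,-0.05,0,75,0,0,0,0,0,0,0,0,0,0,0,0,0,0,0,0,0,0,0,0,0,0,0,0,0,0,0,0,0,0,0,0,0,0,0,0,0,0,0,0,0,0,0,0], "squeeze": 45}}

```text
clock: 32.55
position: [0.5656, -0.1769, 0.0132]
ee_rot: [-0.0, 0.995, 0.105, 0.0]
contact_force: [-2.2, 2.8, 5.9]
width: 0.0484
```

{"name": "carry_out", "arguments": {"moves": [0,0.2,-0.05,0.05,0,0,0.2,-0.05,0.05,0,0,0.2,-0.1,0.05,0,0,0.2,-0.1,0.05,0,0,0.1,-0.1,0.05,0,0,0,-0.1,0,0,0,0,0,0,0,0,0,0,0,0,0,0,0,0,0,0,0,0,0,0]}}

```text
clock: 33.55
position: [0.5655, -0.177, 0.0134]
ee_rot: [-0.006, 0.994, 0.105, -0.009]
contact_force: [-14.1, 10.7, 8.1]
width: 0.0489
```

{"name": "carry_out", "arguments": {"moves": [0,0.2,0,0.08,0,0,0.2,0,0.08,0,0,0.1,0,0.08,0,0,0,0,0.04,0,0,0,0,0,0,0,0,0,0,0,0,0,0,0,0,0,0,0,0,0,0,0,0,0,0,0,0,0,0,0]}}

```text
clock: 34.55
position: [0.5655, -0.1769, 0.0137]
ee_rot: [-0.007, 0.994, 0.105, -0.014]
contact_force: [-19.9, 6.1, 0.5]
width: 0.049
```

Run:
```python
from h import *
st=manip.get_state(); print(st['position'],st['contact_force'],st['moment'])
im=snap('wrist','w9.png',(220,120,420,270),4)
import json; json.dump({k:list(map(float,st[k])) for k in('position','ee_rot')},open('w9.json','w'))
```

```text
[ 0.56552087 -0.17691252  0.0136616 ] [-19.92602303   6.12061349   0.48046955] [ 0.77810113  2.55322139 -0.10751921]
```

View pics/w9.png

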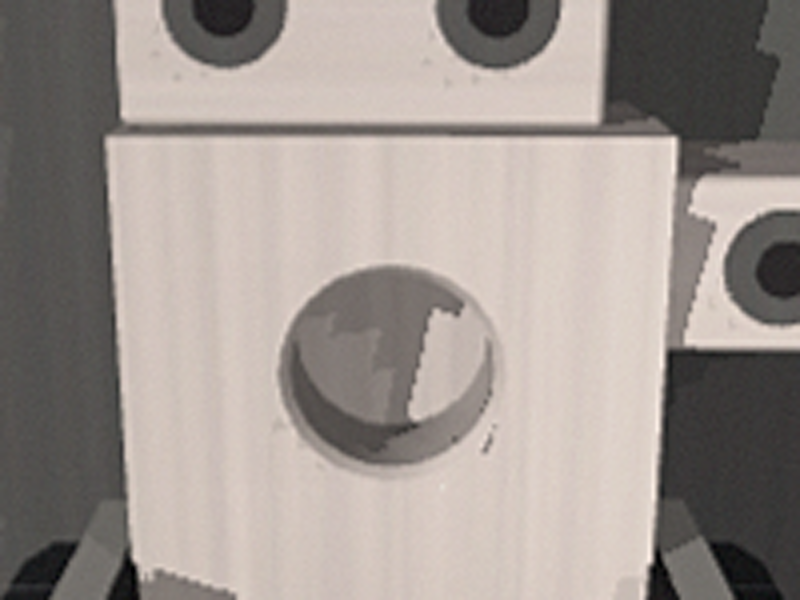

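Run:
```python
from h import *; import json
st=json.load(open('w9.json'))
J=.2085;R=np.array([[np.cos(J),-np.sin(J)],[np.sin(J),np.cos(J)]])
f=lambda px,z:((w('wrist',np.array(px)/4+[220,120],z,st)[:,:2]-[.565,-.1727])@R*1e3).round(2)
print('stop',f([(122,122),(603,125)],.032).tolist(),'plate',f([(106,135),(678,136)],.036).tolist())
print('fence',f([(692,177),(668,348)],.032).tolist(),'plate right',f([(678,136),(667,348)],.036).tolist())
# what the visible band would be for zero gap: project
g=lambda x,y,z: proj('wrist',[np.r_[R@[x,y]+[.565,-.1727],z]],st)[0]
a=(g(.050,0,.032)-[220,120])*4;b=(g(.050,0,.036)-[220,120])*4;c=(g(.049,0,.036)-[220,120])*4
print(a,b,c)
```

```text
stop [[50.72, 19.98], [50.61, -23.59]] plate [[50.19, 20.6], [50.29, -29.63]]
fence [[45.89, -31.91], [29.46, -30.72]] plate right [[50.29, -29.63], [30.77, -29.84]]
[341.98737066 130.67462643] [339.65328832 137.9054899 ] [339.76720714 149.2078696 ]
```

Pile is near flush: 18 N goes into the stop, and the residual apparent gap of about 0.4 mm is at noise level. To be sure, I'll push the pattern alone against the stop with no down-force, then regrip both.

{"name": "carry_out", "arguments": {"moves": [0,-0.3,0.1,-0.1,0,0,-0.3,0.1,-0.1,0,0,-0.3,0.1,-0.1,0,0,-0.3,0.1,-0.1,0,0,-0.2,0.1,-0.1,0,0,0,0,0,0,75,0,0,0,0,75,0,0,0,0,75,0,0,0,0,75,0,0,0,0]}}

```text
clock: 35.6
position: [0.5659, -0.1776, 0.0132]
ee_rot: [0.0, 0.995, 0.105, 0.0]
contact_force: [0.6, -0.2, 0.7]
width: 0.0637
```

{"name": "carry_out", "arguments": {"moves": [75,0,0,0.7,0,75,0,0,0.8,0,75,0,0,0,0,75,0,0,0,0,0,0,0,0,0,0,0,0,0,0,0,0,0,0,0,0,0,0,0,0,0,0,0,0,0,0,0,0,0,0]}}

```text
clock: 36.6
position: [0.5655, -0.177, 0.0287]
ee_rot: [-0.0, 0.994, 0.105, -0.0]
contact_force: [-0.5, 1.2, 5.0]
width: 0.0482
```

{"name": "carry_out", "arguments": {"moves": [0,0.2,-0.05,0.05,0,0,0.2,-0.05,0.05,0,0,0.2,-0.05,0.05,0,0,0.2,-0.05,0.05,0,0,0,0,0,0,0,0,0,0,0,0,0,0,0,0,0,0,0,0,0,0,0,0,0,0,0,0,0,0,0]}}

```text
clock: 37.6
position: [0.5657, -0.1771, 0.0288]
ee_rot: [-0.003, 0.994, 0.105, -0.008]
contact_force: [-13.1, 1.0, 8.3]
width: 0.0482
```

{"name": "carry_out", "arguments": {"moves": [0,0,0,0.06,0,0,0,0,0.06,0,0,0,0,0.04,0,0,0.1,-0.05,0.04,0,0,0.1,-0.05,0.04,0,0,0,-0.1,0,0,0,0,0,0,0,0,0,0,0,0,0,0,0,0,0,0,0,0,0,0]}}

```text
clock: 38.6
position: [0.5658, -0.1771, 0.0291]
ee_rot: [-0.005, 0.994, 0.105, -0.01]
contact_force: [-12.0, 4.7, 0.3]
width: 0.048
```

The pattern alone takes 11 N along jig x with no motion at near-zero down-force, so it is seated. Now the final low regrip and press.

{"name": "carry_out", "arguments": {"moves": [0,-0.3,0.1,-0.1,0,0,-0.3,0.1,-0.1,0,0,-0.2,0.1,-0.1,0,0,-0.2,0.1,-0.1,0,0,0,0,0,0,75,0,0,0,0,75,0,0,0,0,75,0,0,0,0,75,0,0,-0.7,0,75,0,0,-0.7,0]}}

```text
clock: 39.6
position: [0.5659, -0.1773, 0.0142]
ee_rot: [0.0, 0.995, 0.105, 0.0]
contact_force: [-0.5, 0.3, 0.0]
width: 0.0642
```

{"name": "carry_out", "arguments": {"moves": [75,0,0,-0.1,0,75,0,0,0,0,0,0,0,0,0,0,0,0,0,0,0,0,0,0,0,0,0,0,0,0,0,0,0,0,0,0,0,0,0,0,0,0,0,0,0,0,0,0,0,0]}}

```text
clock: 40.6
position: [0.5656, -0.177, 0.0138]
ee_rot: [-0.0, 0.995, 0.105, 0.0]
contact_force: [-0.8, 1.7, 2.6]
width: 0.0491
```

{"name": "carry_out", "arguments": {"moves": [0,0.04,-0.2,0,0,0,0.04,-0.2,0,0,0,0.2,-0.05,0.06,0,0,0.2,-0.05,0.06,0,0,0.2,-0.1,0.06,0,0,0.2,-0.1,0.06,0,0,0.2,-0.1,0.06,0,0,0,0,0,0,0,0,0,0,0,0,0,0,0,0]}}

```text
clock: 41.6
position: [0.5654, -0.1772, 0.0141]
ee_rot: [-0.008, 0.994, 0.104, -0.01]
contact_force: [-14.2, 16.0, 8.0]
width: 0.0489
```

{"name": "carry_out", "arguments": {"moves": [0,0.2,0.04,0.1,0,0,0.2,0.04,0.1,0,0,0.1,0.02,0.08,0,0,0,0,0,0,0,0,0,0,0,0,0,0,0,0,0,0,0,-0.05,0,0,0,0,-0.05,0,0,0,0,0,0,0,0,0,0,0]}}

```text
clock: 42.6
position: [0.5654, -0.1771, 0.0142]
ee_rot: [-0.009, 0.994, 0.105, -0.016]
contact_force: [-23.4, 10.6, 4.5]
width: 0.0491
```

Run:
```python
from h import *
st=manip.get_state(); F=st['contact_force']; print(st['position'],F,st['width'],'jig x,y',F[0]*.978+F[1]*.207,-F[0]*.207+F[1]*.978)
snap('wrist','w10.png',(120,80,520,400),2)
```

```text
[ 0.56544234 -0.1770925   0.01415949] [-23.44025553  10.55613419   4.5329766 ] 0.04907445653961199 jig x,y -20.739450133959828 15.17603213106504
```

The viewer limit is reached, so I'll measure the band at the stop edge numerically instead: zero gap is about 1.8 px, and 1 mm is about 2.8 px.

Run:
```python
import cv2
for n in('w8','w9','w10'):
    g=cv2.imread(f'pics/raw_{n}.png',0)
    print(n,[int(v) for v in g[146:162,255:365].mean(1)],'L',[int(v) for v in g[146:162,255:285].mean(1)],'R',[int(v) for v in g[146:162,335:365].mean(1)])
    print('  fence row205',[int(v) for v in g[185:200,375:402].mean(0)])
```

```text
w8 [201, 201, 202, 202, 203, 178, 120, 97, 101, 135, 190, 205, 201, 201, 201, 201] L [197, 198, 200, 199, 196, 169, 106, 91, 103, 134, 187, 201, 198, 197, 197, 197] R [205, 205, 204, 205, 210, 187, 136, 105, 99, 137, 194, 209, 205, 205, 205, 204]
  fence row205 [212, 211, 211, 211, 211, 210, 208, 209, 211, 213, 216, 218, 156, 132, 135, 135, 134, 136, 149, 170, 186, 208, 210, 209, 212, 203, 150]
w9 [201, 201, 202, 201, 176, 120, 96, 108, 181, 206, 201, 200, 200, 200, 200, 200] L [197, 199, 200, 192, 165, 110, 91, 115, 179, 202, 198, 197, 197, 197, 197, 197] R [204, 204, 204, 209, 186, 133, 102, 93, 180, 211, 205, 204, 204, 204, 204, 204]
  fence row205 [211, 211, 211, 211, 210, 210, 207, 208, 211, 213, 216, 217, 154, 130, 134, 135, 134, 140, 154, 174, 191, 208, 207, 209, 210, 207, 159]
w10 [201, 201, 202, 196, 166, 113, 94, 110, 181, 206, 201, 200, 200, 200, 200, 200] L [198, 198, 201, 186, 154, 111, 96, 118, 181, 202, 197, 196, 196, 197, 196, 197] R [203, 204, 204, 206, 178, 119, 96, 95, 180, 211, 205, 204, 203, 204, 204, 204]
  fence row205 [211, 211, 211, 210, 210, 209, 207, 208, 210, 213, 215, 218, 165, 133, 133, 134, 135, 153, 170, 190, 208, 207, 208, 208, 215, 170, 139]
```

```bash
python3 -c "
from h import *
F=manip.get_state();print(F['clock'],F['contact_force'],F['position']);print(manip.sign_off())"
```

```text
42.65 [-22.7884464   10.10824673   5.0271102 ] [ 0.5654422  -0.17709402  0.01416663]
the job is handed in; nothing more can be done
None
```

I laid the blank in the jig corner and pushed it home, then stacked the two-hole pattern plate on it. The job was handed in at 42.65 s with the gripper holding the pile pressed into the corner, closed low enough to span both plates as far as I can tell.

**Force:** about 21 N into the end stop, 15 N into the long fence and 5 N down. The tool did not move when I pushed harder.

**Seating of the pattern:** an earlier picture showed it roughly 0.3–0.7 mm short of the end stop. I freed it and re-seated it on its own: about 11 N along the fence, almost no down-force, no movement. The strip visible at the stop is now about 3 px, against about 2 px expected for zero gap. It was the same in the last two pictures and even from side to side.

**Not confirmed:**
- The last check was on pixel values only, because the picture viewer limit of 12 was reached.
- A gap of up to about 0.4 mm at the stop is within my measuring error. At the fence my readings ranged from 0 to 0.9 mm.
- With the pattern on top I could not see the blank's contact with the stop directly. It rests on its earlier push home and the shared grip.
- The gripper leans about 2° under the final push, so the rear of the pile could be slightly raised. I did not measure that.

The hammer, tube, angle offcut and coloured look-alikes were not touched.

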